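# Ease an upright bracket over onto its lay-down board

### The arm

A 7-joint arm with a two-finger parallel gripper is mounted at the origin on a cart in front of the work surface, level with it; the furniture and walls round the work are solid. World frame = base frame: x ahead of the robot, y to its left, z up, the work surface at z = 0. Lengths are in m, angles in rad, forces in N, time in s.
With the tool pointing down it reaches from about 0.4 to 0.875 m from the base axis. Payload 4.4 kg.
Tool frame: the origin (TCP) lies at the very end of the fingers, on their centre line; the grasp point (between the pads) lies 19 mm behind it (arm.tcp_to_grasp is the distance from the TCP to the grasp point, in m); z points along the fingers, y is the line along which they close (so a half turn about z gives the same grasp; the last joint's range is limited). The gripper opens to 85 mm and grips with 20 to 120 N. Pads are 22 mm wide; open, the fingers measure 114 mm over their backs; the gripper's body (76 mm by 85 mm) begins 54 mm behind the grasp point. The pads swing forward as they close: fully open they stand 13 mm farther back than shut.
Start: joints at [-1.251, 0.628, 0.038, 1.517, -0.027, 0.996, -0.02], TCP at [0.245, 0.602, 0.231] pointing down, gripper open.
Joint ranges: [-3.06, 3.06], [-0.37, 2.12], [-1.25, 1.32], [0.18, 2.47], [-1.1, 4.24], [0.23, 1.98], [-2.94, 2.94]. Speed limits (rad/s): [2.57, 2.57, 3.14, 3.14, 3.14, 3.14, 3.14].

### API

Orientations are given as a rotation vector (axis times angle).
In Python, from workcell import arm gives the robot as it stands.
- The arm moves only by the shell command python3 -m jog 'ROWS' [FORCE]. ROWS is JSON, a list of rows, each a list of 3 entries, a list of its own where there are three numbers: the turn, a rotation vector about the world's x, y, z in units of 8 degrees (1.0 is 8 degrees), then the shift along the world's x, y, z in units of 40 mm (1.0 is 40 mm), then the opening, from 0 (shut) to 1 (fully open). In form: [[[wx, wy, wz], [tx, ty, tz], grip], ...]. A call has 1 to 5 rows; each row shifts and turns the commanded pose from where the row before left it; what a row does not reach is not made up. A row lasts 1/10 s, in which the tool goes at most 50 mm and 8.59 degrees, less where a joint would pass 70% of its speed; a pose out of reach is approached as far as the arm can. A call is refused whole if a number of a shift passes 1 or a number of a turn 1, either way. A call with a gripper value outside its range is refused whole. The fingers move at their own pace and stop on an object; FORCE is the grip in N (left out, the last holds). Time passes only in rows, so rows that do not move let the fingers close. It gives the time, the measured TCP pose, the force, the opening and the grip force at its end, in the units of the state.
- arm.sense(): the state, without advancing time (a new reading comes with each control period).
- arm.read_camera(name): name is "side" or "top"; returns a dict with "img" (384x512x3 uint8, red, green, blue), "mtx" (3x3 intrinsics, pixels), "origin" and "attitude" of the camera in the world. Camera axes: x right, y down, z forward; pixel columns grow to the right and rows downward; lengths in m; the calibration is good to about 2 mm. A picture is of the moment at which its call begins. There is no depth.
- arm.sign_off(): hands the job in; it is judged then, once.
The state is a dict: "time_s": time; "joint_positions": joint angles; "joint_velocities": joint speeds; "joint_torque": joint torques, N m; "tool_pos": TCP position; "tcp_rot": TCP orientation; "wrist_force": force on the tool from outside, world axes, zero at the start; "wrist_torque": the same for the moment, N m; "width": finger opening in m; "gripper_force": force on a finger pad.
Only numpy, scipy, OpenCV 4.12 (cv2) and the standard library are available. Lean on these libraries where they do the work, as an engineer would, in place of code of your own. Each camera call takes 0.05 s, during which the arm holds its last target. There are 200 camera calls.

### The job

Without gripping, lifting or pressing hard on it, push the standing bracket square up against the steel-edged end of the low board, which is the stop for its heel, then tip it over that edge with the fingers so that it ends lying on its flat back along the board, its foot still at the stop. Ease it all the way down: past its balance point it must not fall freely, but land gently. Leave the oil bottle and the white post beside the board alone.

Things in the scene. Friction and masses are not known exactly. Their poses are not given: they have to be found in the camera images.
- board: Low fixed board, 200 x 120 mm, 6 mm high: plywood, black rubber sheet on top, bare steel strip along one short edge, which is the stop. Origin at table level in the middle of the stop edge; +x runs along the board away from that edge (board at x 0 to 200, y -60 to 60 mm), z up. The bracket stands off the stop edge, on its -x side.
- bracket: Loose L-shaped bracket, 0.5 kg: dark steel foot block 80 (x) x 60 (y) x 20 mm high; at its heel end an aluminium plate 10 mm thick, 50 mm wide, up to z = 170 mm. Origin: middle of the heel's bottom edge. Foot x -80 to 0, plate x -10 to 0; the flat back x = 0 faces the stop. Mass centre x -30, z 34 mm: tipped over the 6 mm stop it balances at about 50 degrees, then falls on by itself.
- dropper: Brown oil bottle with a black spout, 34 mm wide, 112 mm high, loose, standing beside the board; origin under its centre. Bystander.
- nylon_post: White nylon post, 26 mm wide, 100 mm high, loose, standing beside the board; origin under its centre. Bystander.
- toe (a point): Middle of the upper edge of the foot's free end (bracket x -80, z 20 mm). Fingers opened to about 60 mm over their outsides fit inside the L, between plate and toe: their front pushes the plate over; past the balance point the toe comes to rest on their rear, so moving them on slowly lets the bracket down. Lying, the foot stands up to 86 mm above the table.
- plate_top (a point): Middle of the top of the plate on its inner face (bracket x -10, z 170 mm). Pushed high on this face, the bracket tips: its back bears on the stop edge while the heel's bottom edge stays on the table and slides back (about 7 mm at 50 degrees); then it turns over the stop edge. Push it up to the stop at the free end of the foot: the plate is taller than fingers are long.
Things that resemble listed ones, but are neither listed nor needed, are in the scene too. Of the things that look like the bracket, take the one that is farthest to the robot's right at the start.

How it is judged:
On the way:
1. the bracket leans over the stop edge by 30 to 75 degrees with its heel within 15 mm of the edge (angle between bracket's own z axis and vertical between 0.52 and 1.31 rad and x of bracket in the frame of board between -0.025 and 0.015 m and angle between the y axis of bracket and the y axis of board, either way round below 0.2 rad), for 0.1 s.
At the end, for the whole second after the job is handed in: The bracket lies released and at rest on its flat back on the board (within 5 degrees of flat, 11 degrees of the board's direction), its heel within 30 mm of the stop edge and 40 mm of the board's middle line; the bottle and the post are within 20 mm of where they stood (angle between bracket's own x axis and vertical above 3.05 rad and angle between the z axis of bracket and the x axis of board, either way round below 0.2 rad and x of bracket in the frame of board between -0.03 and 0.03 m and y of bracket in the frame of board between -0.04 and 0.04 m and height (world z) of bracket between 0.002 and 0.012 m and linear speed of bracket below 0.02 m/s and distance of each of dropper, nylon_post from where it was at the start of the episode below 0.02 m); the robot touches nothing.
It fails at once if the bracket falls or is thrown over: it turns faster than 3 rad/s (angular speed of bracket above 3 rad/s).
It fails at once if the bracket is lifted: its heel rises more than 35 mm above the table (height (world z) of bracket above 0.035 m).
It fails at once if the bracket is pinched, or pressed with more than 35 N (contact force between the fingers and bracket above 35 N).
It fails at once if the oil bottle or the post is knocked over or moved (distance of any of dropper, nylon_post from where it was at the start of the episode above 0.03 m or angle between any of dropper, nylon_post's own z axis and vertical above 0.5 rad).
It also fails if it takes over 58 s, if anything falls off the work surface, if the arm or the gripper's body presses on something with over 40 N, if the wrist force passes 120 N, or if a joint passes its speed limit or range.

## Working session

There is one attempt and no reset: what is moved stays moved. The work goes in short steps, Python scripts to look and compute and a shell command to move; the robot and the scene stay as the last step left them, time stands still between calls to the robot, and variables do not carry over. Pictures are saved under pics/ and viewed, at most 10 in all, crops included, and the job is handed in when it is done.

```bash
mkdir -p pics; ls; cat > h.py <<'E'
import numpy as np, cv2
from workcell import arm
def cam(n):
    c=arm.read_camera(n); return c
def R(c):
    a=np.array(c['attitude'],float)
    return a if a.shape==(3,3) else cv2.Rodrigues(a)[0]
def ray(c,uv):
    K=np.array(c['mtx']); d=R(c)@np.linalg.inv(K)@np.array([uv[0],uv[1],1.]); return np.array(c['origin']),d
def onz(c,uv,z):
    o,d=ray(c,uv); return o+d*(z-o[2])/d[2]
def proj(c,P):
    p=R(c).T@(np.array(P)-np.array(c['origin'])); q=np.array(c['mtx'])@p; return q[:2]/q[2]
def save(c,n,box=None,s=1):
    im=c['img'][:,:,::-1]
    if box: im=im[box[1]:box[3],box[0]:box[2]]
    cv2.imwrite('pics/'+n,cv2.resize(im,None,fx=s,fy=s,interpolation=cv2.INTER_CUBIC))
E
python3 - <<'E'
from h import *
a=cam('top');b=cam('side')
np.savez('first.npz',a=a['img'],b=b['img'])
for c in(a,b):print(c['origin'],np.array(c['attitude']).round(3).tolist(),np.array(c['mtx']).tolist())
save(a,'t0.png',s=1.5);save(b,'s0.png',s=1.5)
print(arm.sense())
E
```

```text
pics
[ 0.5938924  -0.11831121  0.98556   ] [-2.195, 2.205, -0.017] [[447.30619660238204, 0.0, 249.10630175262662], [0.0, 447.30619660238204, 181.28450526903967], [0.0, 0.0, 1.0]]
[0.22097328 0.48490542 0.61677452] [-0.782, 2.457, -1.265] [[437.0833225306018, 0.0, 259.21038166345494], [0.0, 437.0833225306018, 186.01128824474534], [0.0, 0.0, 1.0]]
{'time_s': 0.1, 'joint_positions': array([-1.25076297,  0.62926778,  0.03842395,  1.51827135, -0.02699701,
        0.99630341, -0.02001476]), 'joint_velocities': array([-0.00064106, -0.00098554, -0.00011147, -0.00250436, -0.00123568,
       -0.00043295,  0.00025147]), 'joint_torque': array([ 2.90139033e-03, -5.64537477e+01,  1.23017762e+00, -1.93973511e+01,
        1.12239821e-02,  5.50030702e-03, -3.57728268e-06]), 'tool_pos': array([0.24436406, 0.60170735, 0.23047043]), 'tcp_rot': array([-6.02245453e-01, -3.08299600e+00,  2.67343825e-03]), 'wrist_force': array([-0.2484661 ,  0.22817404, -0.49437718]), 'wrist_torque': array([0.00222123, 0.05559154, 0.02941576]), 'gripper_force': 0.0, 'width': 0.08500629705400323}
```

View pics/t0.png

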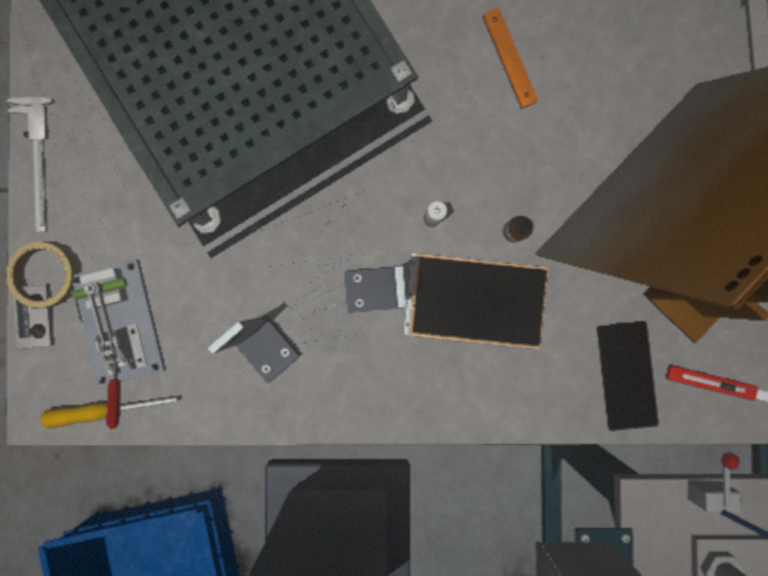

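View pics/s0.png

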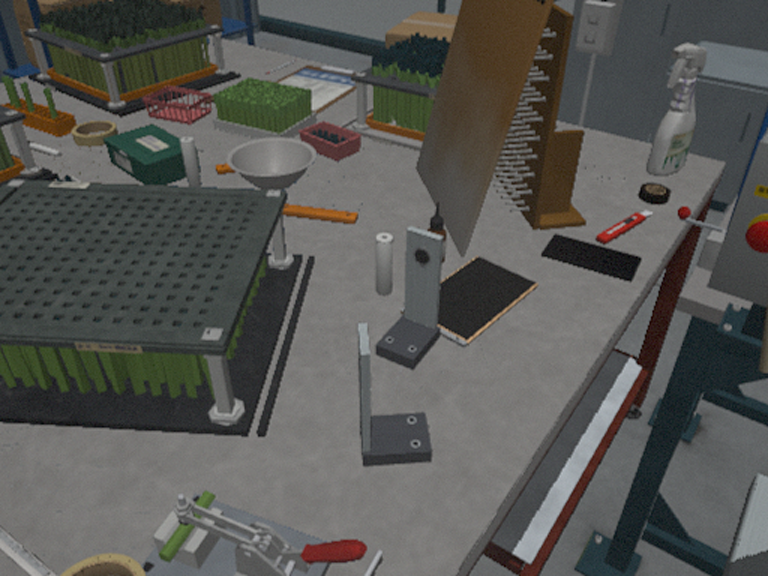

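The top view shows two look-alike brackets. A is at about (375,288) in the 1.5x picture, beside the board, and B is at about (270,350). Image right is the robot's right (-y), so A fits "farthest to the right". The board is at (480,300), the post at (437,212) and the bottle at (518,228). I'll confirm A and measure it in an enlarged crop.

```bash
python3 - <<'E'
from h import *
a=cam('top');b=cam('side')
A=cv2.resize(a['img'][120:250,215:375,::-1],None,fx=4.9,fy=4.9,interpolation=cv2.INTER_CUBIC)[:300]
def crop(c,x,y,w,h,s):return cv2.resize(c['img'][y:y+h,x:x+w,::-1],(w*s,h*s),interpolation=cv2.INTER_CUBIC)
T=crop(a,220,130,160,110,5)
S=crop(b,240,130,130,120,4)
cv2.imwrite('pics/t1.png',T);cv2.imwrite('pics/s1.png',cv2.resize(S,None,fx=1.2,fy=1.2))
print(onz(a,(358,169),0),onz(b,(309,170),0))
# bystanders & board via masks
hsv=cv2.cvtColor(a['img'],cv2.COLOR_RGB2HSV)
m=(a['img'].max(2)<45).astype(np.uint8)
n,l,st,ce=cv2.connectedComponentsWithStats(m)
for i in range(1,n):
    if st[i,4]>60 and 200<ce[i][0]<380 and 120<ce[i][1]<260:
        print(st[i],ce[i])
        if st[i,4]>2000:
            r=cv2.minAreaRect(np.argwhere(l==i)[:,::-1].astype(np.float32));bx=cv2.boxPoints(r);print(r)
            for p in bx: print(p,onz(a,p,.006).round(4))
E
```

```text
[ 0.6482717  -0.34465822  0.        ] [ 0.64861478 -0.35361691  0.        ]
[ 286  176   77   53 2431] [329.41834636 201.465652  ]
((322.87127685546875, 200.78712463378906), (74.92630004882812, 48.55781555175781), 5.710592269897461)
[283.17822 221.21782] [ 0.5346 -0.1792  0.006 ]
[288.0099  172.90099] [ 0.6401 -0.1904  0.006 ]
[362.56433 180.35643] [ 0.6231 -0.3529  0.006 ]
[357.73267 228.67326] [ 0.5179 -0.3412  0.006 ]
```

View pics/t1.png

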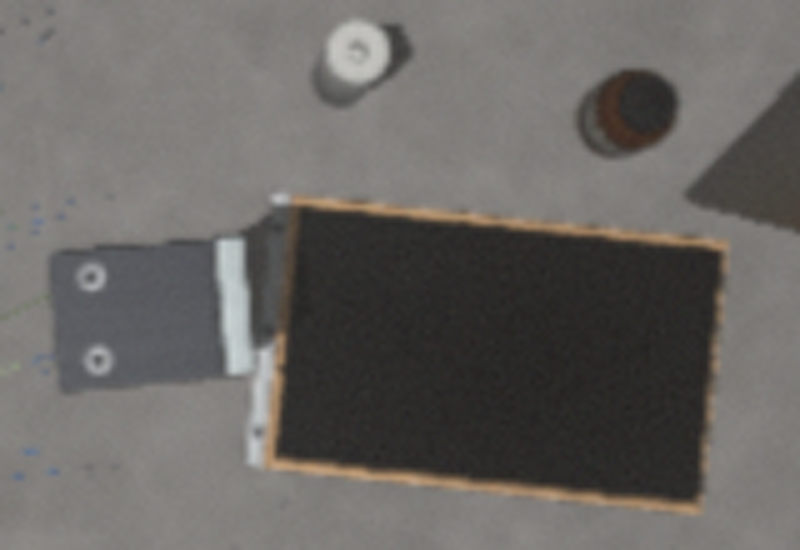

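View pics/s1.png

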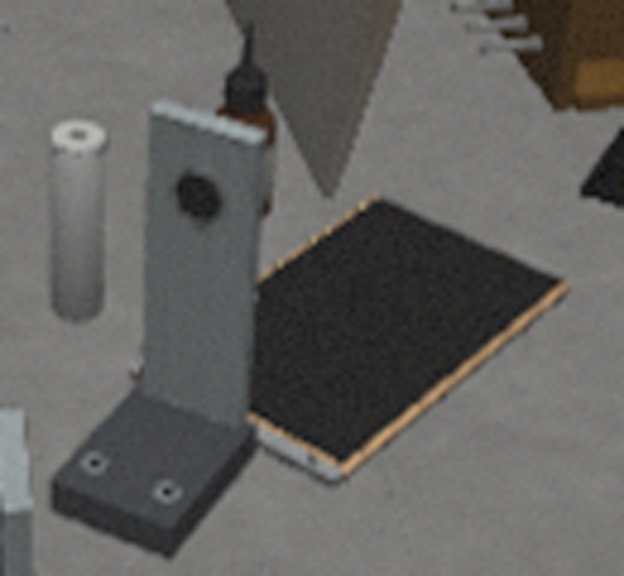

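The crop confirms A: an L bracket with a dark foot, its plate towards the steel strip. Foot free end at crop (50,252)-(60,392), plate top at (215-253,238-377), and steel edge corners at (272,196) and (247,466). The side view shows the plate's inner face with a hole and the foot's free-end upper edge at (52,487)-(170,530).

```bash
python3 - <<'E'
from h import *
a=cam('top');b=cam('side')
t=lambda x,y:(219.5+(x+.5)/5,129.5+(y+.5)/5); s=lambda x,y:(239.5+(x+.5)/4.8,129.5+(y+.5)/4.8)
def tri(p,q):
    o1,d1=ray(a,p);o2,d2=ray(b,q)
    k=np.linalg.lstsq(np.c_[d1,-d2],o2-o1,rcond=None)[0]
    x1=o1+k[0]*d1;x2=o2+k[1]*d2;return ((x1+x2)/2).round(4),round(np.linalg.norm(x1-x2),4)
P={'toeL':(t(50,252),s(52,487)),'toeR':(t(60,392),s(170,530)),'topL_in':(t(215,240),s(151,104)),'topR_in':(t(228,377),s(262,146)),
'steelL':(t(272,196),s(135,370)),'steelR':(t(247,466),s(343,475)),'farR':(t(700,512),s(568,287)),'farL':(t(729,240),s(377,198)),'post':(t(357,51),s(79,135))}
for k,(p,q) in P.items(): print(k,*tri(p,q))
for k,z in(('toeL',.02),('toeR',.02),('topL_in',.17),('topR_in',.17),('steelL',.006),('steelR',.006),('farL',.006),('farR',.006),('post',.1)):
    print(k,onz(a,P[k][0],z).round(4),onz(b,P[k][1],z).round(4))
print('bottle',onz(a,t(648,103),.112),onz(a,t(615,125),.04),onz(b,s(245,80),.085))
print('panel corner',onz(a,t(686,192),0),onz(b,s(329,198),0),*tri(t(686,192),s(329,198)))
L,Rr=onz(a,t(272,196),.006),onz(a,t(247,466),.006);FL,FR=onz(a,t(729,240),.006),onz(a,t(700,512),.006)
O=(L+Rr)/2;X=((FL+FR)/2-O);print('O',O,'len',np.linalg.norm(X),'yaw',np.degrees(np.arctan2(X[1],X[0])),'edgeyaw',np.degrees(np.arctan2(*(Rr-L)[1::-1])))
E
```

```text
toeL [ 0.624  -0.0635  0.0143] 0.0022
toeR [ 0.5643 -0.0672  0.0184] 0.0002
topL_in [ 0.6232 -0.1324  0.1729] 0.0018
topR_in [ 0.573  -0.1371  0.1688] 0.0024
steelL [ 0.6477 -0.1609  0.005 ] 0.0039
steelR [ 0.5296 -0.1492  0.0082] 0.0041
farR [ 0.5101 -0.3463  0.0019] 0.0003
farL [ 0.628  -0.361   0.0014] 0.0029
post [ 0.7004 -0.1904  0.1006] 0.0022
toeL [ 0.6247 -0.0632  0.02  ] [ 0.6192 -0.0588  0.02  ]
toeR [ 0.5643 -0.0673  0.02  ] [ 0.5635 -0.0657  0.02  ]
topL_in [ 0.624 -0.132  0.17 ] [ 0.625 -0.137  0.17 ]
topR_in [ 0.5741 -0.1365  0.17  ] [ 0.5711 -0.136   0.17  ]
steelL [ 0.6493 -0.1598  0.006 ] [ 0.6453 -0.1608  0.006 ]
steelR [ 0.5313 -0.1482  0.006 ] [ 0.529  -0.1526  0.006 ]
farL [ 0.6291 -0.3592  0.006 ] [ 0.6237 -0.3556  0.006 ]
farR [ 0.5106 -0.3452  0.006 ] [ 0.5081 -0.3408  0.006 ]
post [ 0.7014 -0.1899  0.1   ] [ 0.7    -0.1917  0.1   ]
bottle [ 0.67891499 -0.30222398  0.112     ] [ 0.67668151 -0.30338156  0.04      ] [ 0.67672972 -0.30197771  0.085     ]
panel corner [ 0.65048636 -0.34205228  0.        ] [ 0.64841713 -0.34890647  0.        ] [ 0.648  -0.3425  0.0036] 0.0052
O [ 0.59027507 -0.15402516  0.006     ] len 0.199224727813246 yaw -95.88516855129109 edgeyaw 174.38984188547337
```

```bash
cat >> h.py <<'E'
O=np.array([.5903,-.154]);YAW=np.radians(-95.75);bx=np.array([np.cos(YAW),np.sin(YAW)]);by=np.array([-bx[1],bx[0]])
def w2b(p):
    p=np.array(p)[:2]-O;return np.array([p@bx,p@by])
def b2w(X,Y):return O+X*bx+Y*by
def where():
    s=arm.sense();r=cv2.Rodrigues(s['tcp_rot'])[0];y=r[:,1];w=s['wrist_force']
    print('t',round(s['time_s'],2),'tcp',s['tool_pos'].round(4),'board',w2b(s['tool_pos']).round(4),'yaw_y',np.degrees(np.arctan2(y[1],y[0])).round(2),'zdir',r[:,2].round(3),'F',w.round(2),'w',round(s['width'],4),'q',s['joint_positions'].round(2))
def go(X,Y,z):
    s=arm.sense();d=np.r_[b2w(X,Y),z]-s['tool_pos'];print('move units',(d/.04).round(3));return d
E
python3 - <<'E'
from h import *
a=cam('top');b=cam('side')
def tri(p,q):
    o1,d1=ray(a,p);o2,d2=ray(b,q);k=np.linalg.lstsq(np.c_[d1,-d2],o2-o1,rcond=None)[0]
    return (o1+k[0]*d1).round(3),np.linalg.norm(o1+k[0]*d1-o2-k[1]*d2).round(3)
print(tri((120,140),(142,223)),tri((267,48),(188,129)))
where();go(-.144,.01,.012)
E
```

```text
(array([0.698, 0.139, 0.139]), np.float64(0.001)) (array([ 0.872, -0.142,  0.143]), np.float64(0.013))
t 0.4 tcp [0.2446 0.6022 0.2312] board [-0.7177 -0.4198] yaw_y 67.89 zdir [-0. -0. -1.] F [ 1.11 -0.18 -0.45] w 0.0853 q [-1.25  0.63  0.04  1.52 -0.03  1.   -0.02]
move units [  9.253 -15.347  -5.479]
```

```bash
R='x'; python3 -m jog '[[[0,0,0.1],[0.46,-0.767,0.1],0.36],[[0,0,0.1],[0.46,-0.767,0.1],0.36],[[0,0,0.1],[0.46,-0.767,0],0.36],[[0,0,0.1],[0.46,-0.767,0],0.36],[[0,0,0.1],[0.46,-0.767,0],0.36]]' 
python3 -m jog '[[[0,0,0.1],[0.46,-0.767,0],0.36],[[0,0,0.1],[0.46,-0.767,0],0.36],[[0,0,0.1],[0.46,-0.767,0],0.36],[[0,0,0.1],[0.46,-0.767,0],0.36],[[0,0,0.1],[0.46,-0.767,0],0.36]]' >/dev/null
python3 -m jog '[[[0,0,0.1],[0.46,-0.767,0],0.36],[[0,0,0.1],[0.46,-0.767,0],0.36],[[0,0,0.1],[0.46,-0.767,0],0.36],[[0,0,0.1],[0.46,-0.767,0],0.36],[[0,0,0.1],[0.46,-0.767,0],0.36]]' >/dev/null
python3 -m jog '[[[0,0,0.1],[0.46,-0.767,0],0.36],[[0,0,0.1],[0.46,-0.767,0],0.36],[[0,0,0.1],[0.46,-0.767,0],0.36],[[0,0,0.1],[0.46,-0.767,0],0.36],[[0,0,0.15],[0.46,-0.767,0],0.36]]'
python3 -m jog '[[[0,0,0],[0,0,0],0.36],[[0,0,0],[0,0,0],0.36]]' >/dev/null
python3 -c "
from h import *
where();go(-.144,.01,.012)"
```

```text
time_s: 0.9
tool_pos: [0.3372, 0.4476, 0.2395]
tcp_rot: [0.493, 3.102, 0.001]
wrist_force: [0.8, 0.3, 0.3]
width: 0.0304
gripper_force: 0.0
time_s: 2.4
tool_pos: [0.6132, -0.0127, 0.2394]
tcp_rot: [0.155, 3.138, 0.0]
wrist_force: [0.0, 0.9, -0.1]
width: 0.0306
gripper_force: 0.0
t 2.6 tcp [ 0.6125 -0.0122  0.239 ] board [-0.1433  0.0079] yaw_y 84.16 zdir [-0.001  0.    -1.   ] F [ 0.33  0.57 -0.8 ] w 0.0309 q [-0.03  0.57  0.01  1.62 -0.01  0.96  1.45]
move units [ 0.053  0.013 -5.676]
```

```bash
python3 -m jog '[[[0,0,0],[0.05,0,-0.8],0.36],[[0,0,0],[0,0,-0.8],0.36],[[0,0,0],[0,0,-0.8],0.36],[[0,0,0],[0,0,-0.8],0.36],[[0,0,0],[0,0,-0.8],0.36]]' >/dev/null
python3 -m jog '[[[0,0,0],[0,0,-0.6],0.36],[[0,0,0],[0,0,-0.5],0.36],[[0,0,0],[0,0,-0.4],0.36],[[0,0,0],[0,0,-0.1],0.36],[[0,0,0],[0,0,0],0.36]]'
python3 - <<'E'
from h import *
where();b=cam('side');a=cam('top')
S=cv2.resize(b['img'][130:260,220:370,::-1],None,fx=3,fy=3);T=cv2.resize(a['img'][150:250,215:330,::-1],None,fx=3,fy=3)
im=np.zeros((390,800,3),np.uint8);im[:390,:450]=S;im[:300,452:797]=T;cv2.imwrite('pics/p2.png',im)
E
```

```text
time_s: 3.6
tool_pos: [0.6143, -0.0106, 0.0151]
tcp_rot: [-0.155, -3.137, -0.001]
wrist_force: [-0.9, -0.1, 0.4]
width: 0.031
gripper_force: 0.0
t 3.6 tcp [ 0.6143 -0.0106  0.0151] board [-0.1451  0.0095] yaw_y 84.34 zdir [-0.001  0.    -1.   ] F [-0.93 -0.1   0.35] w 0.031 q [-0.03  0.87 -0.    1.76 -0.    0.51  1.44]
```

View pics/p2.png

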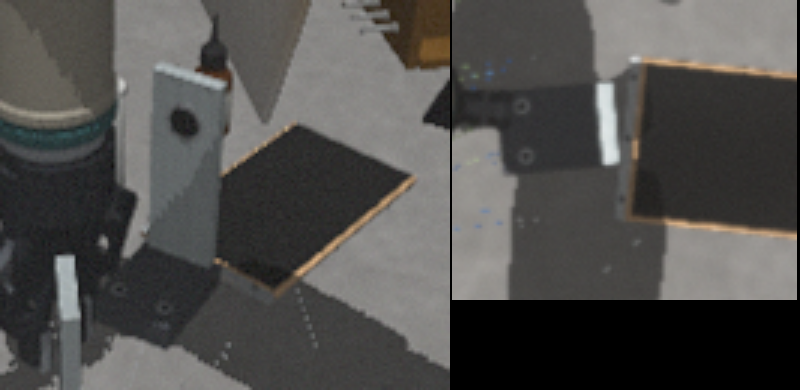

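```bash
python3 -m jog '[[[0,0,0],[0,0,-0.15],0.36],[[0,0,0],[-0.015,-0.125,0],0.36],[[0,0,0],[-0.012,-0.125,0],0.36],[[0,0,0],[-0.012,-0.125,0],0.36],[[0,0,0],[-0.012,-0.125,0],0.36]]' >/dev/null
python3 -m jog '[[[0,0,0],[-0.01,-0.075,0],0.36],[[0,0,0],[-0.01,-0.075,0],0.36],[[0,0,0],[-0.01,-0.075,0],0.36],[[0,0,0],[-0.005,-0.05,0],0.36]]' 
python3 -c "
from h import *
where()"
python3 -m jog '[[[0,0,0],[-0.005,-0.05,0],0.36],[[0,0,0],[0,0,0],0.36]]' |grep -E 'force|pos'
python3 -c "
from h import *
where();c=cam('top');save(c,'p3.png',(215,150,330,250),4)"
```

```text
time_s: 4.6
tool_pos: [0.6125, -0.0405, 0.0096]
tcp_rot: [0.154, 3.135, 0.004]
wrist_force: [3.3, 7.3, 0.2]
width: 0.0308
gripper_force: 2.9
t 4.6 tcp [ 0.6125 -0.0405  0.0096] board [-0.1151  0.0107] yaw_y 84.36 zdir [ 0.003  0.002 -1.   ] F [3.3  7.27 0.17] w 0.0308 q [ 0.03  0.87 -0.01  1.77  0.01  0.5   1.49]
tool_pos: [0.6129, -0.0416, 0.0098]
wrist_force: [2.6, 4.8, 2.5]
gripper_force: 2.9
t 4.8 tcp [ 0.6129 -0.0416  0.0098] board [-0.1141  0.0113] yaw_y 84.42 zdir [ 0.004  0.003 -1.   ] F [2.61 4.84 2.5 ] w 0.0306 q [ 0.03  0.87 -0.01  1.77  0.01  0.5   1.49]
```

View pics/p3.png

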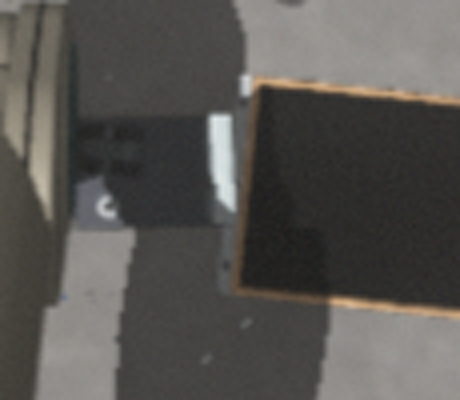

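```bash
python3 -m jog '[[[0,0,0],[-0.005,-0.05,0],0.36],[[0,0,0],[-0.005,-0.05,0],0.36],[[0,0,0],[0,0,0],0.36]]' |grep -E 'force|pos'
python3 -m jog '[[[0,0,0],[-0.005,-0.05,0],0.36],[[0,0,0],[-0.005,-0.05,0],0.36],[[0,0,0],[0,0,0],0.36]]' |grep -E 'force|pos'
cat >> h.py <<'E'
def platetop(c):
    g=c['img'][150:235,255:300].astype(int)
    m=(g.min(2)>135).astype(np.uint8)
    n,l,st,ce=cv2.connectedComponentsWithStats(m)
    i=1+st[1:,4].argmax();r=cv2.minAreaRect((np.argwhere(l==i)[:,::-1]+[255,150]).astype(np.float32))
    b=cv2.boxPoints(r);ws=np.array([onz(c,p,.17)[:2] for p in b]);e=[ws[1]-ws[0],ws[2]-ws[1]];e=max(e,key=np.linalg.norm)
    print('plate top',st[i],'centre board',w2b(ws.mean(0)).round(4),'yaw rel',(np.degrees(np.arctan2(e[1],e[0]))-np.degrees(YAW))%180-90)
E
python3 -c "
from h import *
where();c=cam('top');platetop(c);g=c['img'];np.save('g',g)"
```

```text
tool_pos: [0.6146, -0.0433, 0.0104]
wrist_force: [6.0, 9.7, 0.2]
gripper_force: 4.5
tool_pos: [0.6164, -0.0447, 0.011]
wrist_force: [7.8, 13.3, 1.3]
gripper_force: 6.7
t 5.45 tcp [ 0.6164 -0.0447  0.011 ] board [-0.1114  0.015 ] yaw_y 84.62 zdir [ 0.012  0.008 -1.   ] F [ 7.82 13.31  1.3 ] w 0.0308 q [ 0.04  0.87 -0.02  1.76  0.01  0.49  1.5 ]
plate top [ 21   0  24  22 416] centre board [0.017  0.0668] yaw rel -84.56541879121768
```

```bash
python3 - <<'E'
import re
s=open('h.py').read()
s=s.replace("g=c['img'][150:235,255:300].astype(int)","g=c['img'][165:215,255:280].astype(int)").replace("[255,150]","[255,165]").replace("m=(g.min(2)>135)","m=(g.min(2)>T)").replace("def platetop(c):","def platetop(c,T=135):")
open('h.py','w').write(s)
from h import *
c=cam('top');g=c['img']
for v in range(172,212,4): print(v,g[v,258:282].min(1))
platetop(c)
E
```

```text
172 [ 71  69  69  70  69  70  68  70  70  69  67  69  69  73  67  68  78  90
  89  89 100 104  57  46]
176 [68 67 68 66 70 68 68 68 70 66 69 70 69 71 70 76 79 73 79 77 68 53 42 35]
180 [ 51  52  47  51  50  49  49  50  51  56  62  87 157 210 205 204 201 169
  99  73  56  46  39  37]
184 [ 50  52  50  48  48  45  51  51  52  61  63  82 153 204 206 204 202 171
 100  62  55  39  37  34]
188 [ 47  50  49  47  48  50  48  49  54  58  61  88 160 209 213 210 203 168
  93  60  48  37  36  39]
192 [ 46  50  50  50  51  49  52  51  53  62  64  94 165 211 211 205 182 137
  71  57  38  34  31  34]
196 [ 50  48  49  48  50  48  48  50  54  60  58  64  82  96 143 190 182 130
  72  49  37  32  34  31]
200 [ 51  49  48  45  47  50  49  48  52  60  63  69  85  92  92  99 120 110
  64  39  37  32  37  29]
204 [49 47 46 49 47 48 45 48 49 58 64 74 86 91 93 91 85 67 49 34 34 34 28 32]
208 [68 65 66 65 64 67 68 66 65 66 65 65 78 89 88 82 69 53 41 34 30 31 33 32]
plate top [ 15  13   6  22 107] centre board [-0.0054  0.0133] yaw rel 5.415946805663452
```

```bash
python3 -m jog '[[[0,0,0],[0.08,-0.03,0],0.36],[[0,0,0],[0.05,-0.055,0],0.36],[[0,0,0],[0.05,-0.055,0],0.36],[[0,0,0],[0,0,0],0.36]]' |grep -E 'force|pos'
python3 -m jog '[[[0,0,0],[0.05,-0.055,0],0.36],[[0,0,0],[0,0,0],0.36]]' |grep -E 'force|pos'
python3 - <<'E'
from h import *
where()
c=cam('top');g=c['img']
for v in range(178,212,4): print(v,g[v,264:282].min(1))
E
```

```text
tool_pos: [0.623, -0.0484, 0.0108]
wrist_force: [6.6, 16.5, 2.1]
gripper_force: 8.2
tool_pos: [0.6232, -0.0485, 0.0104]
wrist_force: [4.3, 19.6, 3.8]
gripper_force: 9.8
t 6.15 tcp [ 0.6232 -0.0485  0.0104] board [-0.1082  0.0222] yaw_y 84.69 zdir [ 0.007  0.012 -1.   ] F [ 4.35 19.62  3.75] w 0.0306 q [ 0.05  0.88 -0.02  1.74  0.01  0.52  1.51]
178 [ 50  51  52  52  52  57  64  92 124 134 133 134 128  99  64  50  35  38]
182 [ 46  48  49  51  52  59  79 151 207 208 203 204 173  84  54  39  33  34]
186 [ 43  49  48  49  54  62  78 151 207 209 204 197 163  83  51  37  36  36]
190 [ 46  46  45  53  57  57  68  89  96 138 185 170  96  56  36  37  35  32]
194 [50 47 49 52 54 57 78 92 93 91 91 81 62 52 37 33 34 32]
198 [46 45 49 57 63 70 82 92 91 90 86 73 57 42 35 32 32 29]
202 [44 49 52 60 62 77 90 93 92 92 86 60 48 34 30 29 30 33]
206 [64 62 59 58 55 57 68 81 88 84 76 59 46 31 28 29 29 33]
210 [65 64 66 61 67 65 73 87 87 79 66 53 34 34 33 33 27 28]
```

```bash
python3 -m jog '[[[0,0,0],[0.01,0.1,0],0.36],[[0,0,0],[0.02,0.2,0],0.36],[[0,0,0],[0,0.2,0.3],0.5],[[0,0,0],[0,0,1],0.6],[[0,0,0],[0,0,1],0.6]]' >/dev/null
python3 -m jog '[[[0,0,0],[0,0,0.7],0.6],[[0,0,0],[0,0,0],0.6],[[0,0,0],[0,0,0],0.6]]' >/dev/null
cat > tab.py <<'E'
import numpy as np
def row(th,Zf,W):
    t=np.radians(th);s,c=np.sin(t),np.cos(t)
    if th<=50: H=np.array([-6*np.tan(t),0])
    else: H=np.array([0,6])-9.33*np.array([s,c])   # rolls over edge, 9.3mm back from edge
    B=lambda x,z:H+np.array([x*c+z*s,-x*s+z*c])
    bz=(Zf-H[1]-10*s)/max(c,1e-6); Xf=B(-10,bz)[0]; toe=B(-80,20); ic=B(-10,20)
    Xr=ic[0]+(Zf-ic[1])/(toe[1]-ic[1])*(toe[0]-ic[0]) if abs(toe[1]-ic[1])>1e-6 else -999
    return th,Zf,'front',round(Xf,1),'bz',round(bz),'rearfoot X',round(Xr,1),'toe',toe.round(1),'gapwidth',round(Xf-Xr,1)
E
python3 - <<'E'
from tab import *
for th,Z in((0,130),(10,120),(20,105),(30,85),(35,78),(40,70),(45,65),(50,62),(50,66),(55,66),(60,68),(70,70),(80,70),(85,70),(90,70)): print(*row(th,Z,80))
from h import *
where();c=cam('top');platetop(c);go(-.08,.01,.13)
b=cam('side');S=cv2.resize(b['img'][100:250,200:360,::-1],None,fx=3,fy=3);T=cv2.resize(c['img'][150:250,215:320,::-1],None,fx=3,fy=3)
im=np.zeros((450,800,3),np.uint8);im[:450,:480]=S;im[:300,482:797]=T;cv2.imwrite('pics/p4.png',im)
E
```

```text
0 130 front -10.0 bz 130 rearfoot X -999 toe [-80.  20.] gapwidth 989.0
10 120 front 9.9 bz 120 rearfoot X -566.4 toe [-76.4  33.6] gapwidth 576.4
20 105 front 25.4 bz 108 rearfoot X -232.2 toe [-70.5  46.2] gapwidth 257.6
30 85 front 34.1 bz 92 rearfoot X -110.7 toe [-62.7  57.3] gapwidth 144.8
35 78 front 38.2 bz 88 rearfoot X -80.7 toe [-58.3  62.3] gapwidth 118.9
40 70 front 40.6 bz 83 rearfoot X -57.3 toe [-53.5  66.7] gapwidth 98.0
45 65 front 44.9 bz 82 rearfoot X -42.7 toe [-48.4  70.7] gapwidth 87.6
50 62 front 51.2 bz 85 rearfoot X -33.1 toe [-43.3  74.1] gapwidth 84.2
50 66 front 55.9 bz 91 rearfoot X -36.4 toe [-43.3  74.1] gapwidth 92.4
55 66 front 68.3 bz 100 rearfoot X -29.0 toe [-37.1  77.7] gapwidth 97.2
60 68 front 87.4 bz 116 rearfoot X -23.5 toe [-30.8  80.6] gapwidth 110.9
70 70 front 146.6 bz 169 rearfoot X -11.9 toe [-17.3  84.8] gapwidth 158.5
80 70 front 305.4 bz 321 rearfoot X -0.5 toe [-3.4 86.6] gapwidth 305.8
85 70 front 616.8 bz 629 rearfoot X 5.1 toe [ 3.7 86.6] gapwidth 611.7
90 70 front 53999990.7 bz 54000000 rearfoot X 10.7 toe [10.7 86. ] gapwidth 53999980.0
t 7.0 tcp [ 0.6203 -0.0412  0.1304] board [-0.1153  0.0186] yaw_y 84.23 zdir [ 0.001 -0.001 -1.   ] F [-0.45  0.44 -0.9 ] w 0.0514 q [ 0.02  0.71 -0.    1.69  0.01  0.74  1.49]
plate top [18 14  4 11 30] centre board [-0.0026  0.0218] yaw rel 5.412264319528958
move units [-0.284 -0.861  0.02 ]
```

View pics/p4.png

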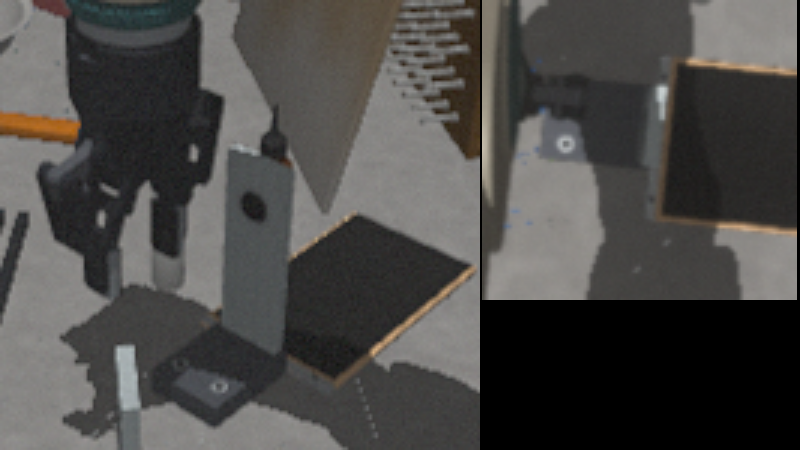

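The bracket stands square and flush at the stop; the gripper hangs behind it with clear air around the plate. Next I approach the plate high up and begin tipping.

```bash
python3 -m jog '[[[0,0,0],[-0.12,-0.45,0],0.6],[[0,0,0],[-0.12,-0.45,0],0.6],[[0,0,0],[-0.11,-0.445,0],0.6],[[0,0,0],[0,0,0],0.6]]' >/dev/null
python3 -c "
from h import *
where();b=cam('side');P=np.r_[b2w(-.1153-.033,.0186),0]
for z in(.13,.135,.14): print(z,proj(b,[*P[:2],z]))"
python3 -m jog '[[[0,0,0],[-0.012,-0.125,0],0.6],[[0,0,0],[-0.012,-0.125,0],0.6],[[0,0,0],[-0.009,-0.087,-0.06],0.6],[[0,0,0],[-0.009,-0.087,-0.06],0.6],[[0,0,0],[-0.009,-0.087,-0.06],0.6]]'
python3 - <<'E'
from h import *
where();b=cam('side');save(b,'p5.png',(190,90,360,250),3)
E
```

```text
t 7.5 tcp [ 0.6045 -0.0978  0.1278] board [-0.0573  0.0085] yaw_y 84.01 zdir [-0.004 -0.002 -1.   ] F [-0.16 -0.3   0.46] w 0.0513 q [ 0.12  0.7  -0.01  1.72  0.01  0.73  1.57]
0.13 [231.99759707 199.8304174 ]
0.135 [231.91947264 197.65144979]
0.14 [231.84077471 195.45648684]
time_s: 8.05
tool_pos: [0.6085, -0.1152, 0.1275]
tcp_rot: [0.155, 3.128, -0.003]
wrist_force: [-3.9, 1.4, 33.7]
width: 0.0511
gripper_force: 14.1
t 8.05 tcp [ 0.6085 -0.1152  0.1275] board [-0.0404  0.0142] yaw_y 84.34 zdir [ 0.009 -0.002 -1.   ] F [-3.88  1.44 33.7 ] w 0.0511 q [ 0.15  0.7  -0.02  1.71  0.02  0.72  1.6 ]
```

View pics/p5.png

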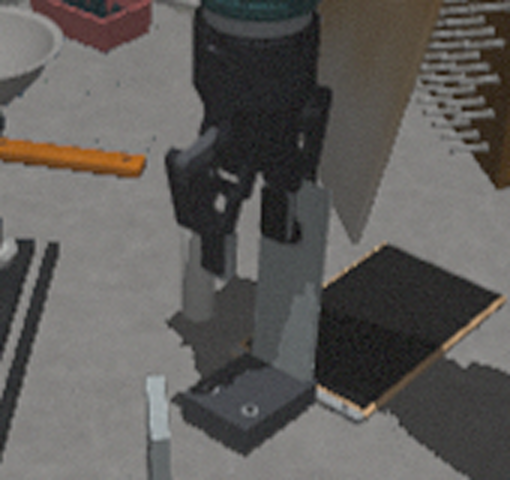

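The front finger's knuckle rests on the plate's top edge (33 N downward). I'll lift off at once and push higher.

```bash
python3 -m jog '[[[0,0,0],[0.005,0.02,0.25],0.6],[[0,0,0],[0.02,0.2,0.25],0.6],[[0,0,0],[0,0.15,0.15],0.6],[[0,0,0],[0,0,0.15],0.6],[[0,0,0],[0,0,0],0.6]]'
python3 - <<'E'
from h import *
where();go(-.06,.010,.156)
import tab
for th,Z in((0,157),(10,155),(20,148),(28,140),(28,100),(35,85),(40,73),(45,62)): print(*tab.row(th,Z,80))
E
```

```text
time_s: 8.6
tool_pos: [0.6059, -0.0992, 0.1547]
tcp_rot: [0.155, 3.137, -0.0]
wrist_force: [-0.3, 0.0, -0.3]
width: 0.0513
gripper_force: 0.0
t 8.6 tcp [ 0.6059 -0.0992  0.1547] board [-0.0561  0.0101] yaw_y 84.35 zdir [ 0.001 -0.    -1.   ] F [-0.32  0.01 -0.34] w 0.0513 q [ 0.13  0.66 -0.01  1.7   0.01  0.78  1.58]
move units [0.009 0.098 0.033]
0 157 front -10.0 bz 157 rearfoot X -999 toe [-80.  20.] gapwidth 989.0
10 155 front 16.1 bz 156 rearfoot X -764.9 toe [-76.4  33.6] gapwidth 781.0
20 148 front 41.0 bz 154 rearfoot X -350.3 toe [-70.5  46.2] gapwidth 391.4
28 140 front 59.9 bz 153 rearfoot X -223.9 toe [-64.4  55.2] gapwidth 283.8
28 100 front 38.7 bz 108 rearfoot X -148.7 toe [-64.4  55.2] gapwidth 187.3
35 85 front 43.1 bz 97 rearfoot X -90.7 toe [-58.3  62.3] gapwidth 133.8
40 73 front 43.2 bz 87 rearfoot X -60.9 toe [-53.5  66.7] gapwidth 104.1
45 62 front 41.9 bz 78 rearfoot X -39.7 toe [-48.4  70.7] gapwidth 81.6
```

```bash
python3 -m jog '[[[0,0,0],[-0.013,-0.125,0.02],0.6],[[0,0,0],[-0.013,-0.125,0],0.6],[[0,0,0],[-0.013,-0.125,0],0.6],[[0,0,0],[-0.013,-0.125,0],0.6],[[0,0,0],[0,0,0],0.6]]' | grep -E "pos|force"
python3 -m jog '[[[0,0,0],[-0.013,-0.125,-0.01],0.6],[[0,0,0],[-0.013,-0.125,-0.01],0.6],[[0,0,0],[0,0,0],0.6]]' | grep -E "pos|force"
python3 - <<'E'
from h import *
where();b=cam('side');np.save('side6',b['img']);save(b,'p6.png',(190,90,360,250),3)
E
```

```text
tool_pos: [0.603, -0.1211, 0.1546]
wrist_force: [0.6, 0.3, -0.1]
gripper_force: 0.3
tool_pos: [0.6021, -0.1309, 0.154]
wrist_force: [-0.6, -0.5, -0.4]
gripper_force: 0.3
t 9.4 tcp [ 0.6021 -0.1309  0.154 ] board [-0.0242  0.0094] yaw_y 84.22 zdir [-0.    -0.001 -1.   ] F [-0.6  -0.45 -0.36] w 0.0517 q [ 0.18  0.67 -0.02  1.69  0.02  0.78  1.62]
```

View pics/p6.png

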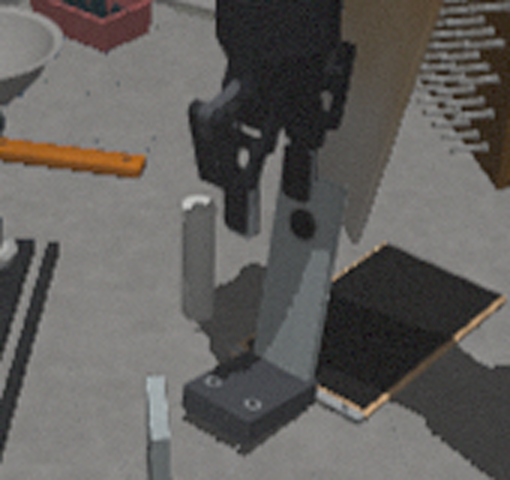

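```bash
cat >> h.py <<'E'
def theta(c,Y=.005,T=60,show=False):
    # far end of the plate in the top view, scanned outward along the board at plate mid width
    from scipy.optimize import brentq
    def P(t,x,z):
        h=-6*np.tan(t) if t<.87 else None
        H=np.array([h,0]) if h is not None else np.array([0,6])-9.33*np.array([np.sin(t),np.cos(t)])
        p=H+np.array([x*np.cos(t)+z*np.sin(t),-x*np.sin(t)+z*np.cos(t)])
        return np.r_[b2w(p[0]/1e3,Y),p[1]/1e3]
    g=cv2.GaussianBlur(c['img'],(3,3),0).min(2)
    ts=np.radians(np.arange(5,91,.5));px=np.array([proj(c,P(t,0,170)) for t in ts])
    v=[int(g[int(round(p[1])),int(round(p[0]))]) for p in px]
    hit=[np.degrees(t) for t,q in zip(ts,v) if q>T]
    print('theta edge',max(hit) if hit else None)
    if show: print(v[::6])
E
python3 -m jog '[[[0,0,0],[-0.013,-0.125,-0.04],0.6],[[0,0,0],[-0.013,-0.125,-0.04],0.6],[[0,0,0],[-0.013,-0.125,-0.04],0.6],[[0,0,0],[-0.013,-0.125,-0.04],0.6],[[0,0,0],[-0.013,-0.125,-0.04],0.6]]' | grep -E "pos|force"
python3 -c "
from h import *
where();theta(cam('top'),show=True)"
python3 -m jog '[[[0,0,0],[-0.012,-0.118,-0.05],0.6],[[0,0,0],[-0.012,-0.118,-0.05],0.6],[[0,0,0],[-0.012,-0.118,-0.05],0.6],[[0,0,0],[-0.012,-0.118,-0.05],0.6],[[0,0,0],[0,0,0],0.6]]' | grep -E "pos|force"
python3 -c "
from h import *
where();theta(cam('top'),show=True)"
```

```text
tool_pos: [0.5997, -0.1553, 0.146]
wrist_force: [0.1, 0.8, 0.6]
gripper_force: 0.3
t 9.95 tcp [ 0.5997 -0.1553  0.146 ] board [0.0003 0.0094] yaw_y 84.28 zdir [-0. -0. -1.] F [0.09 0.84 0.59] w 0.0515 q [ 0.22  0.68 -0.02  1.69  0.02  0.77  1.66]
theta edge 50.0
[96, 96, 94, 93, 94, 93, 97, 99, 98, 94, 105, 72, 96, 104, 99, 63, 40, 40, 39, 41, 40, 39, 38, 39, 40, 40, 39, 39, 40]
tool_pos: [0.5974, -0.1747, 0.1377]
wrist_force: [-0.6, -0.1, -0.4]
gripper_force: 0.2
t 10.5 tcp [ 0.5974 -0.1747  0.1377] board [0.0199 0.0091] yaw_y 84.22 zdir [-0.001 -0.001 -1.   ] F [-0.62 -0.09 -0.45] w 0.0511 q [ 0.25  0.7  -0.02  1.68  0.02  0.76  1.69]
theta edge 90.5
[108, 102, 97, 94, 95, 94, 93, 91, 91, 91, 93, 93, 97, 98, 99, 94, 96, 103, 104, 103, 98, 81, 62, 62, 66, 66, 62, 62, 82]
```

```bash
python3 -m jog '[[[0,0,0],[0.007,0.07,-0.23],0.6],[[0,0,0],[0.007,0.07,-0.23],0.6],[[0,0,0],[0.007,0.07,-0.23],0.6],[[0,0,0],[0.007,0.07,-0.23],0.6],[[0,0,0],[0,0,0],0.6]]' | grep -E "pos|force"
python3 -m jog '[[[0,0,0],[0.007,0.07,-0.23],0.6],[[0,0,0],[0.007,0.07,-0.23],0.6],[[0,0,0],[0,0,0],0.6]]' | grep -E "pos|force"
python3 - <<'E'
from h import *
where();b=cam('side');c=cam('top')
S=cv2.resize(b['img'][90:250,200:360,::-1],None,fx=3.4,fy=3.4);T=cv2.resize(c['img'][160:230,260:385,::-1],(250,140))
im=np.zeros((544,800,3),np.uint8);im[:,:544]=S;im[:140,548:798]=T;cv2.imwrite('pics/p7.png',im)
E
```

```text
tool_pos: [0.5979, -0.1609, 0.0994]
wrist_force: [0.5, 0.5, 0.3]
gripper_force: 0.2
tool_pos: [0.5987, -0.1557, 0.0814]
wrist_force: [-0.2, -0.1, -0.1]
gripper_force: 0.2
t 11.35 tcp [ 0.5987 -0.1557  0.0814] board [0.0008 0.0085] yaw_y 84.34 zdir [-0.002  0.001 -1.   ] F [-0.23 -0.1  -0.12] w 0.051 q [ 0.22  0.77 -0.02  1.73  0.02  0.65  1.66]
```

View pics/p7.png

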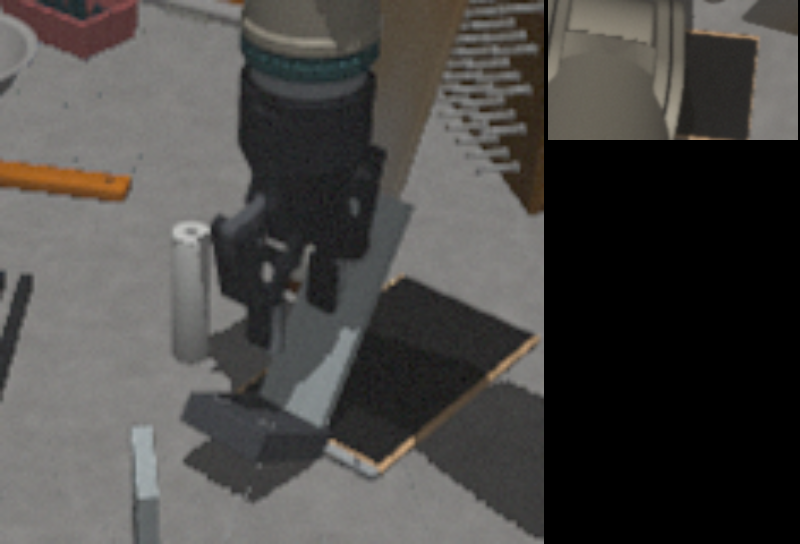

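The bracket leans on the front finger. The foot is raised, with its toe face corners at picture (190,393) and (262,433), and the heel is at the stop. I'll work out the angle from these corners.

```bash
python3 - <<'E'
from h import *
b=cam('side')
for px,Y in(((262,433),-.02),((190,393),.04),((192,428),.04),((258,460),-.02),((325,437),-.02)):
    uv=(199.5+(px[0]+.5)/3.4,89.5+(px[1]+.5)/3.4);o,d=ray(b,uv)
    k=(Y-(o[:2]-O)@by)/(d[:2]@by);p=o+k*d;print(px,w2b(p).round(4),p[2].round(4))
import tab
for th,Z in((30,84),(32,84),(34,84),(36,84),(38,74),(40,70),(43,66),(45,63),(47,62),(50,60),(52,60)): print(*tab.row(th,Z,80))
E
```

```text
(262, 433) [-0.0624 -0.02  ] 0.057
(190, 393) [-0.0582  0.04  ] 0.0532
(192, 428) [-0.0562  0.04  ] 0.0242
(258, 460) [-0.0653 -0.02  ] 0.0379
(325, 437) [ 0.0032 -0.02  ] 0.0128
30 84 front 33.5 bz 91 rearfoot X -109.0 toe [-62.7  57.3] gapwidth 142.4
32 84 front 36.9 bz 93 rearfoot X -100.4 toe [-61.   59.4] gapwidth 137.4
34 84 front 40.5 bz 95 rearfoot X -92.8 toe [-59.2  61.3] gapwidth 133.4
36 84 front 44.3 bz 97 rearfoot X -85.9 toe [-57.3  63.2] gapwidth 130.3
38 74 front 40.4 bz 86 rearfoot X -66.9 toe [-55.4  65. ] gapwidth 107.4
40 70 front 40.6 bz 83 rearfoot X -57.3 toe [-53.5  66.7] gapwidth 98.0
43 66 front 42.3 bz 81 rearfoot X -47.0 toe [-50.5  69.2] gapwidth 89.3
45 63 front 42.9 bz 79 rearfoot X -40.7 toe [-48.4  70.7] gapwidth 83.6
47 62 front 45.4 bz 80 rearfoot X -36.9 toe [-46.4  72.1] gapwidth 82.3
50 60 front 48.8 bz 81 rearfoot X -31.4 toe [-43.3  74.1] gapwidth 80.2
52 60 front 52.9 bz 84 rearfoot X -28.6 toe [-40.8  75.6] gapwidth 81.5
```

```bash
python3 -m jog '[[[0,0,0],[-0.001,-0.012,-0.1],0.6],[[0,0,0],[-0.001,-0.012,-0.1],0.6],[[0,0,0],[-0.001,-0.012,-0.1],0.6],[[0,0,0],[-0.001,-0.012,-0.1],0.6],[[0,0,0],[-0.001,-0.012,-0.1],0.6]]' | grep -E "pos|force"
python3 -m jog '[[[0,0,0],[-0.004,-0.04,0],0.6],[[0,0,0],[-0.004,-0.04,0],0.6],[[0,0,0],[-0.004,-0.04,0],0.6],[[0,0,0],[0,0,0],0.6]]' | grep -E "pos|force"
cat >> h.py <<'E'
def sidecol(b,Y,sh=False):
    # toe height: in the side view find dark foot near corner by scanning predicted toe track
    import tab
    g=cv2.GaussianBlur(b['img'],(3,3),0).mean(2);out=[]
    for th in np.arange(20,91,3.):
        p=tab.row(th,70,80)[9]/1e3;q=proj(b,np.r_[b2w(p[0],Y),p[1]]);out.append((int(th),q.round(1).tolist(),int(g[int(round(q[1])),int(round(q[0]))])))
    return out
E
python3 - <<'E'
from h import *
where();b=cam('side');g=b['img'].mean(2).astype(int)
for o in sidecol(b,-.02): print(*o,end=' | ')
print()
for v in range(190,226,3): print(v,g[v,248:306:2])
E
```

```text
tool_pos: [0.5993, -0.1592, 0.0625]
wrist_force: [0.2, 0.7, -0.4]
gripper_force: 0.2
tool_pos: [0.5989, -0.1645, 0.0631]
wrist_force: [0.5, -0.9, -0.3]
gripper_force: 0.0
t 12.4 tcp [ 0.5989 -0.1645  0.0631] board [0.0096 0.0096] yaw_y 84.26 zdir [ 0. -0. -1.] F [ 0.48 -0.89 -0.29] w 0.0515 q [ 0.23  0.8  -0.02  1.73  0.02  0.61  1.67]
20 [274.0, 223.1] 86 | 23 [274.7, 221.2] 82 | 26 [275.5, 219.4] 69 | 29 [276.3, 217.5] 62 | 32 [277.2, 215.7] 70 | 35 [278.1, 214.0] 72 | 38 [279.0, 212.2] 70 | 41 [280.0, 210.5] 68 | 44 [281.0, 208.9] 67 | 47 [282.0, 207.3] 79 | 50 [283.0, 205.8] 80 | 53 [284.2, 204.1] 81 | 56 [285.3, 202.5] 81 | 59 [286.5, 200.9] 81 | 62 [287.8, 199.4] 81 | 65 [289.0, 198.0] 81 | 68 [290.3, 196.6] 81 | 71 [291.5, 195.3] 80 | 74 [292.8, 194.1] 80 | 77 [294.1, 193.0] 81 | 80 [295.3, 192.0] 81 | 83 [296.5, 191.0] 79 | 86 [297.8, 190.2] 81 | 89 [299.0, 189.4] 81 | 
190 [128 108  90  97  99  96  86  62  66  62  67  64  59  46  34  39  37  64
  67  79  83  80  85  79  85  82  82  94 113]
193 [130 110  87  89  95  93  80 104  59  62  65  67  64  38  40  42  30  76
  76  83 
[... 566 characters left out ...]
 71  74  73  69  73  70  73  67  51  77
  77 131 145 150 153 150 147 126  51  33  30]
211 [127 126 128 130 128 125 132 128  77  72  72  71  67  66  69  73  70  49
  54  90 135 150 152 151 144  68  39  35  39]
214 [128 128 129 132 131 127 129 130 132 132  81  60  73  71  71  70  52  52
  50  49  54  47 101 133  83  28  36  46  40]
217 [130 133 130 132 131 129 131  96  63  60  61  66  65  58  67  62  44  50
  45  57  50  47  52  46  50  43  41  35  37]
220 [130 132 134 129 131  94  64  62  64  65  63  65  61  73  64  62  53  48
  51  46  50  45  48  45  77 151  81  34  45]
223 [131 129 134 132 102  56  60  62  64  68  62  57  64  87  58  63  61  62
  62  63  50  45  47  58 100 140 157 150 126]
```

```bash
python3 -m jog '[[[0,0,0],[0.009,0.087,0],0.6],[[0,0,0],[0.009,0.087,0],0.65],[[0,0,0],[0,0,0],0.7],[[0,0,0],[0,0,0],0.75],[[0,0,0],[0,0,0],0.75]]' | grep -E "pos|force|width"
cat >> h.py <<'E'
def edge(b):
    # near upper corner of the foot (Y=-.02): boundary of face (~70) and side face (~50) to bright plate/board
    g=b['img'].mean(2).astype(int)
    for v in range(187,218,2): print(v,g[v,250:310:2])
E
python3 - <<'E'
from h import *
where();edge(cam('side'))
E
```

```text
tool_pos: [0.5996, -0.157, 0.0629]
wrist_force: [-0.3, 1.0, 0.3]
width: 0.0638
gripper_force: 0.0
t 12.95 tcp [ 0.5996 -0.157   0.0629] board [0.0021 0.0095] yaw_y 84.3 zdir [-0. -0. -1.] F [-0.33  0.98  0.29] w 0.0638 q [ 0.22  0.8  -0.02  1.73  0.02  0.61  1.66]
187 [106  99 101 106 103  83 132 128 104  54  38  39  35  32  44  66  65  66
  79  78  80  84  79  84  77  82  82  80  76  80]
189 [111  94  97 100  95  83  75  58  58  60  41  33  36  33  73  66  65  62
  82  81  84  81  80  80  76  82  81  85  84  76]
191 [102  85  95  99  96  84  61  63  64  62  44  35  34  35  77  67  61  77
  80  77  82  78  82  79  80  84  81  82  80  90]
193 [108  86  88  94  89  82  63  66  68  61  39  37  37  34  77  68  64  81
  81  82  79  82  81  82  77 109 123 116  77  32]
195 [130  86  85  88  80  87  62  65  65  63  42  42  34  34  83  75  80  80
  82  84  81  80  85  79  96 158 150 149  62  24]
197 [128 130 122 109 123 137 107  58  64  61  56  33  36  37  90  68  78  81
  77  79  79  83  78  80 136 149 156  84  28  30]
199 [127 129 131 129 123  99  97  62  66  68  62  67  52  51  89  73  84 
[... 496 characters left out ...]
 41  71  80  79
  91 151 148 148 151 149 135  72  24  29  30  27]
209 [131 131 127 132 108  76  71  69  75  72  67  72  75  71  70  74  66 109
 151 148 149 151 148 151  93  21  30  37  33  31]
211 [128 132 130 128 127 130 100  66  69  72  72  70  67  71  71  72  56  54
  95 143 151 147 148 134  75  38  37  42  29  38]
213 [129 131 132 130 127 128 131 128 101  67  69  68  66  74  71  63  48  45
  47  59 105 147 154  82  27  36  43  43  42  39]
215 [126 131 128 128 127 130 132 126 103  58  59  71  66  72  68  47  47  44
  48  49  45  53 108  67  24  45  41  43  38  41]
217 [130 130 133 134 129 127  55  62  61  64  64  61  68  72  61  48  47  49
  46  50  44  47  43  50  39  44  44  37  42  42]
```

```bash
python3 -m jog '[[[0,0,0],[-0.0035,-0.035,-0.012],0.75],[[0,0,0],[-0.0035,-0.035,-0.012],0.75],[[0,0,0],[-0.0035,-0.035,-0.012],0.75],[[0,0,0],[-0.0035,-0.035,-0.012],0.75],[[0,0,0],[-0.0035,-0.035,-0.012],0.75]]' | grep -E "pos|force|width"
python3 -m jog '[[[0,0,0],[-0.0025,-0.025,0],0.75],[[0,0,0],[-0.0025,-0.025,0],0.75],[[0,0,0],[0,0,0],0.75]]' | grep -E "pos|force|width"
python3 - <<'E'
from h import *
where();edge(cam('side'))
E
```

```text
tool_pos: [0.5988, -0.1642, 0.0604]
wrist_force: [0.5, 0.3, 0.8]
width: 0.0639
gripper_force: 0.0
tool_pos: [0.5986, -0.1662, 0.0606]
wrist_force: [-0.3, 0.1, -0.1]
width: 0.0636
gripper_force: 0.0
t 13.8 tcp [ 0.5986 -0.1662  0.0606] board [0.0113 0.0095] yaw_y 84.28 zdir [ 0. -0. -1.] F [-0.26  0.05 -0.06] w 0.0636 q [ 0.24  0.8  -0.02  1.73  0.02  0.61  1.67]
187 [108  99 103 102 102  91 127  93  95  59  62  57  33  41  40  48  73  51
  60  82  79  83  79  80  80  83  82  84  76  81]
189 [107  92 100 101  96  85  60  63  62  62  63  57  35  39  40  52  77  53
  77  80  75  84  79  82  80  81  81  83  80  80]
191 [106  93  96  97  90  84  60  62  62  63  60  60  33  39  32  53  73  56
  84  82  80  79  81  83  84  78  98 128  77  77]
193 [107  84  93  94  91  81 134  61  64  64  63  63  35  42  40  51  81  68
  83  76  81  85  82  84  83  81 137 159 154  71]
195 [128  85  86  88  77 103 138 131  60  65  66  58  36  36  34  63  75  77
  79  80  81  79  81  82  80 128 159 159 112  49]
197 [130 130 124 110 121 100  81 119  61  64  57  67  61  37  36  73  73  82
  81  80  84  82  82  7
[... 596 characters left out ...]
 70  72  71  78
  91 155 151 151 158 155 154  81  33  26  35  35]
209 [128 132 129 123 128 130 137 101  61  74  70  73  70  71  71  73  69  49
 108 150 153 155 151 154 125  46  36  34  39  33]
211 [125 131 131 130 130 130 128 129 125  86  59  68  70  72  74  77  47  48
  41 109 160 154 150 146  79  30  35  42  44  43]
213 [128 131 130 131 124 126 127 129 129 133  85  56  62  73  70  64  47  46
  47  50  65 140 155 103  51  33  38  41  42  37]
215 [125 132 125 132 127 127 131  96 106  57  62  63  52  49  70  46  46  48
  52  48  45  41  92  82  32  36  42  44  41  41]
217 [128 131 132 129 131 125  96  60  64  65  61  69  64  74  51  40  48  48
  47  49  49  47  45  50  38  45  45  46  40  45]
```

```bash
python3 -m jog '[[[0,0,0],[-0.0025,-0.025,0],0.75],[[0,0,0],[-0.0025,-0.025,0],0.75],[[0,0,0],[-0.0025,-0.025,0],0.75],[[0,0,0],[0,0,0],0.75]]' | grep -E "pos|force"
python3 -m jog '[[[0,0,0],[-0.0025,-0.025,0],0.75],[[0,0,0],[-0.0025,-0.025,0],0.75],[[0,0,0],[-0.0025,-0.025,0],0.75],[[0,0,0],[0,0,0],0.75]]' | grep -E "pos|force"
python3 - <<'E'
from h import *
where();edge(cam('side'))
E
```

```text
tool_pos: [0.5983, -0.1692, 0.0605]
wrist_force: [0.5, 0.2, -0.9]
gripper_force: 0.0
tool_pos: [0.598, -0.1722, 0.0605]
wrist_force: [0.1, 0.9, 1.4]
gripper_force: 0.0
t 14.65 tcp [ 0.598  -0.1722  0.0605] board [0.0173 0.0095] yaw_y 84.28 zdir [-0. -0. -1.] F [0.09 0.88 1.38] w 0.0641 q [ 0.25  0.8  -0.02  1.73  0.03  0.61  1.68]
187 [110  97  98 101 101  92 126  55  58  57  66  68  56  36  29  33  55  68
  59  65  83  81  77  83  81  79  81  77  80  82]
189 [108  91 100 102  94  84  90  57  63  63  63  65  58  32  39  41  51  71
  57  78  82  79  82  79  79  84  82  81  77  80]
191 [106  86  93  95  88  83 138  95  63  64  61  66  52  41  35  38  57  76
  68  80  75  82  81  80  80  81  82  79  83  76]
193 [107  90  90  92  90  80 130 107  72  65  63  67  62  30  39  42  65  73
  78  83  82  80  81  80  81  79  96 169 129 123]
195 [130  84  90  86  83  96  84  72  77  65  61  66  60  44  37  41  67  79
  82  79  79  79  82  79  81  80 144 164 168 111]
197 [130 130 120 108 119 110  71  77  79  74  74  68  62  66  57  52  82  74
  82  78  82  77  77  82  76 131 165 161 146  65]
199 [
[... 564 characters left out ...]
 73  76  74  56
  51 110 160 160 162 159 159 137  67  28  35  40]
209 [128 129 129 125 129 134 133 128 123  43  38  37  54  66  75  74  69  48
  50  43 139 163 160 159 160  74  29  26  38  42]
211 [127 129 131 129 130 130 127 126 126 127  49  45  42  39  58  72  49  45
  50  45  54 151 159 158  99  39  30  39  42  41]
213 [128 130 130 129 127 126 129 128 102 106  60  40  37  44  38  41  46  46
  46  49  45  57 145 134  68  32  39  47  36  47]
215 [129 129 131 130 126 128 134  98  60  64  60  61  41  45  48  44  41  52
  47  46  43  45  75  84  30  47  38  43  44  40]
217 [134 129 131 132 131 125  62  62  64  68  64  62  63  72  50  39  40  39
  49  47  47  51  44  47  35  45  43  34  40  44]
```

```bash
python3 -m jog '[[[0,0,0],[-0.0025,-0.025,0],0.75],[[0,0,0],[-0.0025,-0.025,0],0.75],[[0,0,0],[-0.0025,-0.025,0],0.75],[[0,0,0],[-0.0025,-0.025,0],0.75],[[0,0,0],[0,0,0],0.75]]' | grep -E "pos|force"
python3 - <<'E'
from h import *
edge(cam('side'))
E
python3 -m jog '[[[0,0,0],[-0.0025,-0.025,0],0.75],[[0,0,0],[-0.0025,-0.025,0],0.75],[[0,0,0],[-0.0025,-0.025,0],0.75],[[0,0,0],[-0.0025,-0.025,0],0.75],[[0,0,0],[0,0,0],0.75]]' | grep -E "pos|force"
python3 - <<'E'
from h import *
where();edge(cam('side'))
E
```

```text
tool_pos: [0.5976, -0.1762, 0.0605]
wrist_force: [0.9, -0.1, -0.1]
gripper_force: 0.2
187 [109  97 104 104 100  90 122  53  62  61  64  60  62  43  32  32  29  73
  71  64  65  63  78  78  77  79  78  79  78  77]
189 [111  93  97  99  95  79 125  56  64  42  53  60  61  42  31  37  36  73
  72  60  66  76  81  76  78  78  77  81  80  81]
191 [104  93  97  95  91  84 138 108  69  48  49  47  52  39  36  41  37  89
  62  72  74  78  81  76  79  81  74  80  79  84]
193 [106  88  94  94  88  81 119  74  79  73  48  48  41  50  42  34  42  88
  63  59  80  80  73  81  78  80  80  80  80  81]
195 [129  83  86  91  85 105 110  62  79  80  77  75  59  45  34  54  63  84
  61  78  81  77  81  80  78  81  78 138  72  79]
197 [129 129 119 109 118 132 130  37  47  71  80  76  76  65  65  80  79  76
  72  82  78  76  79  78  76  76  96 171 171 137]
199 [129 129 127 130 129 131 129  70  44  45  50  71  81  76  80  78  72  78
  73  76  76  79  81  77  76  95 171 170 166 147]
201 [131 131 131 133 132 127 129 119  44  42  46  42  52  70  78  78  74  77
  78  70  53  79  81  96 133 173 167 164 170  80
[... 2602 characters left out ...]
 45  45  46  41
  46  47  42  43 161 168 169 168 150  75  33  29]
209 [129 129 128 130 128 129 130 126 122  95  44  41  43  39  46  41  41  40
  46  45  50  49 129 167 163 164  77  45  31  47]
211 [128 128 130 128 128 128 126 127 125 126  40  45  40  44  39  47  41  47
  36  48  45  47  97 165 167  77  60  35  40  43]
213 [125 130 129 127 127 125 127 125 104  57  49  41  43  42  42  44  44  47
  42  48  44  48  65 170  90  90  43  39  42  46]
215 [129 126 130 128 126 126 125  56  58  65  67  42  41  42  44  44  41  44
  42  43  51  44  46 117  62  32  41  43  41  40]
217 [131 128 129 128 128 134 131 100  55  62  66  64  56  43  43  46  43  45
  42  43  47  49  41  52  41  45  42  46  44  40]
```

```bash
sed -i 's/for v in range(187,218,2): print(v,g\[v,250:310:2\])/for v in list(range(185,204,2))+[211,213,215]: print(v,*g[v,266:310:2])/' h.py
python3 -m jog '[[[0,0,0],[-0.0025,-0.025,0],0.75],[[0,0,0],[-0.0025,-0.025,0],0.75],[[0,0,0],[-0.0025,-0.025,0],0.75],[[0,0,0],[-0.0025,-0.025,0],0.75],[[0,0,0],[-0.0025,-0.025,0],0.75]]' | grep -E "pos|force"
python3 -m jog '[[[0,0,0],[0,0,0],0.75]]' | grep force
python3 -c "
from h import *
edge(cam('side'))"
python3 -m jog '[[[0,0,0],[-0.0025,-0.025,0],0.75],[[0,0,0],[-0.0025,-0.025,0],0.75],[[0,0,0],[-0.0025,-0.025,0],0.75],[[0,0,0],[-0.0025,-0.025,0],0.75],[[0,0,0],[0,0,0],0.75]]' | grep -E "pos|force"
python3 -c "
from h import *
where();edge(cam('side'))"
```

```text
tool_pos: [0.5968, -0.1851, 0.0605]
wrist_force: [0.0, -0.1, 1.3]
gripper_force: 0.3
wrist_force: [-0.1, -0.5, 0.4]
gripper_force: 0.3
185 90 61 63 56 62 57 63 30 36 34 52 66 55 65 63 66 79 81 79 75 77 76
187 91 69 46 41 49 61 57 38 27 30 62 71 60 59 56 80 79 77 78 79 78 78
189 102 75 74 43 34 50 45 40 37 39 66 69 67 56 72 77 78 76 78 80 77 77
191 68 77 73 80 62 44 47 47 44 33 67 74 38 70 80 78 77 78 75 80 79 78
193 37 51 71 79 75 74 63 47 68 77 71 73 61 79 79 72 80 75 78 77 79 75
195 59 47 44 55 69 80 76 74 79 77 75 76 78 80 78 81 77 78 77 74 96 71
197 84 46 48 45 37 61 71 77 76 71 72 77 79 61 79 79 76 77 74 135 170 174
199 117 44 37 41 48 42 42 56 80 77 77 73 62 46 79 76 75 73 146 167 168 169
201 123 43 45 39 43 44 45 45 46 60 74 61 46 45 74 134 130 172 170 167 168 165
203 134 47 48 48 44 48 40 48 38 43 39 50 47 45 129 164 168 168 164 168 165 78
211 127 127 43 47 44 46 43 40 43 41 42 45 50 45 50 170 166 106 56 35 41 36
213 104 60 51 47 43 41 46 44 43 45 47 39 51 45 46 163 125 63 37 41 36 42
215 58 65 63 52 41 43 38 43 47 44 43 47 47 50 48 92 77 26 40 44 39 40
tool_pos: [0.5963, -0.
[... 479 characters left out ...]
82 49 37 78 76 80 77 78 75 78 78
193 116 38 40 50 69 78 79 78 64 81 80 78 61 78 76 75 78 77 78 75 77 77
195 126 37 52 45 42 51 73 80 76 71 74 74 77 76 65 79 80 77 81 74 96 123
197 129 42 42 38 47 44 46 55 71 75 76 73 78 60 58 74 80 74 75 71 146 170
199 125 46 49 39 44 43 45 43 44 57 73 78 55 43 56 77 74 71 132 173 166 168
201 131 74 48 45 47 39 43 47 45 38 46 56 42 49 68 133 171 170 166 165 166 164
203 132 113 44 46 42 48 46 46 43 42 46 42 44 47 68 166 164 168 163 167 170 122
211 130 123 45 47 47 47 45 43 48 42 44 47 50 51 40 136 168 129 76 35 43 41
213 100 57 49 46 42 47 45 43 44 39 41 46 51 48 44 133 126 100 39 39 40 41
215 120 56 60 53 43 45 40 45 44 47 42 44 49 48 48 74 90 16 39 40 47 42
```

```bash

python3 -m jog '[[[0,0,0],[-0.0025,-0.025,0],0.75],[[0,0,0],[-0.0025,-0.025,0],0.75],[[0,0,0],[-0.0025,-0.025,0],0.75],[[0,0,0],[-0.0025,-0.025,0],0.75],[[0,0,0],[0,0,0],0.75]]' | grep -E "pos|force"
python3 -m jog '[[[0,0,0],[-0.0025,-0.025,0],0.75],[[0,0,0],[-0.0025,-0.025,0],0.75],[[0,0,0],[-0.0025,-0.025,0],0.75],[[0,0,0],[-0.0025,-0.025,0],0.75],[[0,0,0],[0,0,0],0.75]]' | grep -E "pos|force"
python3 -c "
from h import *
where();edge(cam('side'))"
```

```text
tool_pos: [0.5959, -0.1933, 0.0605]
wrist_force: [-0.2, -0.6, 0.9]
gripper_force: 0.4
tool_pos: [0.5955, -0.1973, 0.0605]
wrist_force: [-1.6, -1.4, 1.5]
gripper_force: 0.5
t 18.0 tcp [ 0.5955 -0.1973  0.0605] board [0.0425 0.0095] yaw_y 84.28 zdir [-0. -0. -1.] F [-1.63 -1.4   1.49] w 0.0641 q [ 0.29  0.81 -0.03  1.71  0.03  0.62  1.72]
185 128 117 69 77 39 42 40 48 50 25 44 34 71 67 59 63 58 26 47 81 77 75
187 124 120 66 78 79 72 39 44 44 42 41 35 76 76 60 37 29 48 78 79 73 77
189 127 116 44 44 63 77 76 68 38 41 46 69 72 67 30 27 61 77 77 74 79 76
191 127 116 49 42 46 46 66 78 75 76 79 76 74 74 45 69 79 76 76 77 75 75
193 128 118 38 45 47 46 42 48 65 72 72 78 75 73 76 66 76 76 76 76 75 75
195 134 125 40 48 47 51 44 50 41 51 68 76 75 76 59 49 75 78 76 78 78 73
197 128 126 45 43 42 44 44 45 38 43 40 50 71 56 43 49 78 76 74 76 94 144
199 124 131 38 47 46 44 46 44 45 48 45 46 42 45 45 53 76 67 133 89 172 167
201 129 133 39 46 48 47 43 47 52 45 50 50 46 47 45 68 133 138 164 166 165 165
203 134 134 41 45 49 49 42 47 45 49 40 46 46 45 46 82 165 161 166 166 164 168
211 125 124 50 42 47 42 46 47 47 46 45 46 47 47 43 80 163 166 78 64 36 39
213 125 123 59 43 43 48 44 43 45 45 40 45 44 48 52 86 154 84 55 35 45 42
215 128 129 117 54 46 45 40 46 46 45 48 44 47 48 44 63 80 45 41 40 41 37
```

```bash

python3 -m jog '[[[0,0,0],[-0.002,-0.02,0],0.75],[[0,0,0],[-0.002,-0.02,0],0.75],[[0,0,0],[-0.002,-0.02,0],0.75],[[0,0,0],[-0.002,-0.02,0],0.75],[[0,0,0],[-0.002,-0.02,0],0.75]]' | grep -E "pos|force"
python3 -m jog '[[[0,0,0],[-0.002,-0.02,0],0.75],[[0,0,0],[-0.002,-0.02,0],0.75],[[0,0,0],[-0.002,-0.02,0],0.75],[[0,0,0],[0,0,0],0.75]]' | grep -E "pos|force"
python3 -c "
from h import *
where();edge(cam('side'))"
python3 -m jog '[[[0,0,0],[-0.0015,-0.015,0],0.75],[[0,0,0],[-0.0015,-0.015,0],0.75],[[0,0,0],[-0.0015,-0.015,0],0.75],[[0,0,0],[-0.0015,-0.015,0],0.75],[[0,0,0],[-0.0015,-0.015,0],0.75]]' | grep -E "pos|force"
python3 -c "
from h import *
where();edge(cam('side'))"
```

```text
tool_pos: [0.5951, -0.201, 0.0605]
wrist_force: [0.4, -1.0, 1.7]
gripper_force: 0.5
tool_pos: [0.5948, -0.2035, 0.0605]
wrist_force: [-0.3, -1.0, 0.1]
gripper_force: 0.5
t 18.95 tcp [ 0.5948 -0.2035  0.0605] board [0.0488 0.0095] yaw_y 84.28 zdir [-0. -0. -1.] F [-0.34 -1.05  0.08] w 0.0641 q [ 0.3   0.81 -0.03  1.71  0.03  0.62  1.73]
185 127 124 115 64 75 73 62 44 47 45 36 37 35 77 68 60 55 35 29 24 46 77
187 124 127 113 45 45 68 72 73 57 41 40 48 57 78 64 41 34 27 34 69 76 74
189 127 123 116 46 51 48 48 64 76 76 61 76 72 74 64 33 30 47 71 73 77 73
191 124 126 112 46 47 46 48 44 49 71 75 73 75 69 74 73 56 76 75 69 78 71
193 129 128 120 48 51 49 48 53 51 42 51 63 77 72 74 63 49 78 75 78 73 74
195 130 133 117 49 47 48 47 48 47 49 46 46 45 67 58 47 55 75 75 75 70 71
197 127 129 117 42 51 51 46 47 45 47 47 50 48 48 41 46 58 73 76 77 73 67
199 125 132 118 49 47 49 43 51 50 47 42 49 41 46 45 46 61 78 69 70 129 168
201 128 130 119 47 52 46 49 50 45 46 47 47 51 51 46 48 94 143 163 165 167 161
203 125 131 99 47 48 50 42 50 48 50 49 49 49 48 47 44 123 159 160 163 163 162
211 123 132 77 46 49
[... 719 characters left out ...]
73 73 76 66 72 76 74 73 71
193 129 126 116 48 49 48 54 48 50 49 47 57 68 73 78 64 52 76 73 78 75 71
195 130 131 120 47 50 47 47 57 49 45 56 45 45 60 55 48 54 77 75 73 75 74
197 129 130 121 40 49 50 48 49 50 47 46 47 45 47 45 49 52 74 74 76 76 66
199 128 130 117 45 46 48 51 45 48 49 44 49 47 50 46 46 57 72 71 92 127 167
201 128 130 116 48 50 48 50 46 51 54 49 47 50 41 47 44 87 169 164 160 162 165
203 132 129 104 51 50 44 51 44 48 44 50 49 46 51 49 48 110 157 162 162 162 162
211 124 129 93 50 52 51 48 49 48 48 41 51 50 46 47 42 150 165 124 76 53 41
213 128 130 108 51 52 50 52 48 46 51 45 48 49 51 52 38 168 102 84 42 38 42
215 127 129 115 61 54 51 51 49 51 52 50 50 55 54 53 55 86 64 38 42 45 40
```

```bash

python3 -m jog '[[[0,0,0],[-0.004,-0.04,0],0.75],[[0,0,0],[-0.006,-0.06,0],0.75],[[0,0,0],[-0.006,-0.06,0],0.75],[[0,0,0],[-0.006,-0.06,0],0.75],[[0,0,0],[0,0,0.1],0.7]]' | grep -E "pos|force"
python3 -m jog '[[[0,0,0],[0,0,0.3],0.6],[[0,0,0],[0,0,0.6],0.6],[[0,0,0],[0,0,0.8],0.6],[[0,0,0],[0,0,0.8],0.6],[[0,0,0],[0,0,0.8],0.6]]' | grep -E "pos|force"
python3 -m jog '[[[0,0,0],[-0.3,0.6,0.6],0.6],[[0,0,0],[-0.5,0.8,0.4],0.6],[[0,0,0],[-0.5,0.8,0],0.6],[[0,0,0],[-0.5,0.8,0],0.6],[[0,0,0],[-0.5,0.8,0],0.6]]' | grep -E "pos|force"
python3 -m jog '[[[0,0,0],[-0.5,0.8,0],0.6],[[0,0,0],[-0.5,0.8,0],0.6],[[0,0,0],[0,0,0],0.6],[[0,0,0],[0,0,0],0.6]]' | grep -E "pos|force"
python3 - <<'E'
from h import *
where();c=cam('top');b=cam('side')
hs=cv2.cvtColor(c['img'],cv2.COLOR_RGB2GRAY)
g=c['img'].min(2)
# scan along board line in top view at z of plate top (16mm)
for Y in(-.01,.005,.02): print(Y,[int(g[int(round(q[1])),int(round(q[0]))]) for q in (proj(c,np.r_[b2w(X,Y),.016]) for X in np.arange(-.04,.2,.006))])
for X in(.06,.12,.15): print(X,[int(g[int(round(q[1])),int(round(q[0]))]) for q in (proj(c,np.r_[b2w(X,Y),.016]) for Y in np.arange(-.05,.06,.005))])
f=np.load('first.npz')
d=np.abs(c['img'].astype(int)-f['a']).max(2)
print('bystander diffs',d[130:165,280:360].max(), (d[130:165,280:360]>40).sum())
m=((g>60)[165:235,270:375]);
E
```

```text
tool_pos: [0.5932, -0.2158, 0.0642]
wrist_force: [0.8, 0.3, -0.6]
gripper_force: 0.0
tool_pos: [0.5938, -0.2149, 0.1989]
wrist_force: [0.9, 0.1, -0.3]
gripper_force: 0.0
tool_pos: [0.5011, -0.0618, 0.2378]
wrist_force: [-0.2, 0.8, 0.1]
gripper_force: 0.0
tool_pos: [0.462, 0.0015, 0.2376]
wrist_force: [0.0, -0.5, -0.4]
gripper_force: 0.0
t 21.45 tcp [0.462  0.0015 0.2376] board [-0.1418 -0.1432] yaw_y 84.41 zdir [ 0.002 -0.    -1.   ] F [ 0.02 -0.5  -0.42] w 0.0514 q [-0.02  0.35 -0.06  2.01  0.03  0.77  1.38]
-0.01 [134, 134, 135, 82, 66, 94, 94, 92, 85, 149, 201, 200, 199, 200, 202, 200, 201, 200, 201, 200, 198, 195, 195, 198, 193, 195, 194, 191, 191, 190, 190, 188, 184, 63, 50, 47, 49, 45, 51, 81]
0.005 [132, 132, 136, 134, 104, 96, 97, 95, 80, 96, 197, 196, 197, 197, 197, 196, 196, 198, 195, 194, 196, 194, 194, 193, 192, 92, 60, 61, 68, 181, 188, 187, 185, 51, 52, 49, 52, 50, 49, 53]
0.02 [131, 131, 132, 135, 117, 96, 97, 93, 86, 98, 190, 194, 193, 192, 194, 193, 191, 189, 194, 192, 190, 188, 189, 188, 187, 185, 175, 174, 181, 186, 184, 181, 181, 72, 51, 49, 51, 46, 51, 54]
0.06 [50, 53, 52, 53, 53, 52, 56, 200, 201, 199, 195, 198, 194, 195, 192, 193, 189, 59, 54, 58, 55, 86]
0.12 [53, 52, 52, 50, 51, 51, 80, 191, 191, 124, 60, 62, 59, 70, 169, 184, 172, 61, 50, 52, 52, 72]
0.15 [51, 51, 50, 54, 50, 51, 57, 181, 188, 187, 184, 186, 183, 182, 182, 182, 174, 52, 52, 51, 49, 98]
bystander diffs 15 0
```

The plate lies straight along the board: its far end is at X of about 156 mm, so the heel is about 14 mm behind the edge, with Y about +7 mm. The bottle and post have not moved, and the robot is clear. I'm handing in.

```bash
python3 -c "
from workcell import arm
print(arm.sign_off())"
```

```text
the job is handed in; nothing more can be done
None
```

The bracket was tipped over the stop edge and eased down; it now lies along the board with its heel about 14 mm behind the edge, the bottle and post unmoved and the arm clear, and the job is handed in (no verdict was returned); early on a gripper knuckle pressed the plate's top edge with about 34 N, just under the 35 N limit, before I backed off.

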